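Sort the sampler's parts after a flow check

TASK

The flow check is finished, so put the loose sampler parts back where they belong: stand the large hose fitting upright in the wide bore of the white rack and the small one upright in its narrow bore, set the two filter cassettes port up in the steel tray, one in each cell, and lay the battery pack label up in the charger's bay. Each must sit flat on the bottom of its place; set everything down gently rather than letting it drop. Do not move the blue flow meter or the brown jar.

Things in the scene. Friction and masses are not known exactly. Their poses are not given: they have to be found in the camera images.
- large_fitting: Large stainless hose fitting standing upright on its knurled collar, loose. From below: collar 32 mm across and 14 mm high, neck 20 mm across up to 20 mm, smooth round body 26 mm across from 20 to 46 mm (the place to grip), hose barbs up to 24 mm across from 46 to 66 mm (its top). About 0.17 kg. Origin: centre of its underside, z up.
- small_fitting: Small stainless hose fitting of the same form, standing upright, loose. Collar 24 mm across and 10 mm high, neck 12 mm across up to 14 mm, body 18 mm across from 14 to 34 mm (the place to grip), barbs up to 17 mm across from 34 to 50 mm (its top). About 0.06 kg. Origin: centre of its underside, z up.
- cassette_a: One of two filter cassettes, loose. White plastic filter cassette with a grey band, standing with its port up: drum 40 mm across and 28 mm high, with a central port 10 mm across on top up to 36 mm. 0.03 kg. The two cassettes are alike. Origin: centre of its underside, z up.
- cassette_b: The other filter cassette, loose. White plastic filter cassette with a grey band, standing with its port up: drum 40 mm across and 28 mm high, with a central port 10 mm across on top up to 36 mm. 0.03 kg. The two cassettes are alike. Origin: centre of its underside, z up.
- battery: Sampler battery pack, grey plastic block with a paper label on top, lying loose: 70 mm (its x) by 40 mm (its y) by 40 mm high. About 0.22 kg. Origin: centre of its underside, z up. It may lie in the charger either way round.
- fitting_rack: Fixed white plastic rack, solid block 140 mm (its x) by 76 mm (its y) by 18 mm high, with two round bores with dark floors, 13 mm deep from the top (their bottom is 5 mm above the bench). The wide bore, 50 mm across, is centred 34 mm towards -x from the origin; the narrow bore, 40 mm across, is centred 36 mm towards +x; both on y = 0. Origin: centre of its underside, on the bench.
- cassette_tray: Fixed shallow stainless tray, 136 mm (its x) by 72 mm (its y) by 12 mm high, walls and floor 4 mm thick, with one crosswise divider making two equal cells 62 mm by 64 mm, centred 33 mm towards -x and +x from the origin on y = 0; cell floor 4 mm above the bench. Origin: centre of its underside, on the bench.
- charger: Fixed grey battery charger, 150 mm (its x) by 84 mm (its y). Its open rectangular bay is centred 25 mm towards -x from the origin on y = 0 and measures 88 mm (along x) by 56 mm (along y); the bay's black floor is 5 mm above the bench, the rim round it 14 mm high. The +x end, from x = +19 to +75 mm, is a closed housing 36 mm high with a display. Origin: centre of its underside, on the bench.
- flow_meter: Bystander: blue handheld flow meter lying loose on the bench, 72 mm (its x) by 140 mm (its y) by 32 mm high, with two brass nozzles standing out 20 mm at its +y end. Not to be moved. Origin: centre of its underside.
- grease_jar: Bystander: small brown jar with a black cap, 52 mm across, 50 mm high, loose. Not to be moved. Origin: centre of its underside.
Not all that is in view belongs to the job. What is shaped like the cassette_b but purple is not meant. There is more than one size of the charger; the job needs the middle-sized.

How it is judged:
At the end, for the whole second after the job is handed in: Large fitting in the wide bore, small in the narrow one, one cassette in each tray cell, battery in the charger bay: each within 3 mm of its bay floor, within 13 mm (fittings) or 15 mm (others) of the bay centre along each axis, upright within 0.12 rad, released and at rest (x of large_fitting in the frame of fitting_rack between -0.047 and -0.021 m and y of large_fitting in the frame of fitting_rack between -0.013 and 0.013 m and z of large_fitting in the frame of fitting_rack between 0 and 0.008 m and x of small_fitting in the frame of fitting_rack between 0.023 and 0.049 m and y of small_fitting in the frame of fitting_rack between -0.013 and 0.013 m and z of small_fitting in the frame of fitting_rack between 0 and 0.008 m and x of battery in the frame of charger between -0.04 and -0.01 m and y of battery in the frame of charger between -0.015 and 0.015 m and z of battery in the frame of charger between 0 and 0.008 m and ((x of cassette_a in the frame of cassette_tray between -0.048 and -0.018 m and y of cassette_a in the frame of cassette_tray between -0.015 and 0.015 m and z of cassette_a in the frame of cassette_tray between 0 and 0.007 m and x of cassette_b in the frame of cassette_tray between 0.018 and 0.048 m and y of cassette_b in the frame of cassette_tray between -0.015 and 0.015 m and z of cassette_b in the frame of cassette_tray between 0 and 0.007 m) or (x of cassette_b in the frame of cassette_tray between -0.048 and -0.018 m and y of cassette_b in the frame of cassette_tray between -0.015 and 0.015 m and z of cassette_b in the frame of cassette_tray between 0 and 0.007 m and x of cassette_a in the frame of cassette_tray between 0.018 and 0.048 m and y of cassette_a in the frame of cassette_tray between -0.015 and 0.015 m and z of cassette_a in the frame of cassette_tray between 0 and 0.007 m)) and angle between each of large_fitting, small_fitting, cassette_a, cassette_b, battery's own z axis and vertical below 0.12 rad and linear speed of each of large_fitting, small_fitting, cassette_a, cassette_b, battery below 0.02 m/s and angular speed of each of large_fitting, small_fitting, cassette_a, cassette_b, battery below 0.2 rad/s); the robot touches nothing.
It fails at once if a part is dropped or thrown (let fall more than about 25 mm) ((linear speed of large_fitting above 0.7 m/s and contact force between large_fitting and the fingers below 0.05 N) or (linear speed of small_fitting above 0.7 m/s and contact force between small_fitting and the fingers below 0.05 N) or (linear speed of cassette_a above 0.7 m/s and contact force between cassette_a and the fingers below 0.05 N) or (linear speed of cassette_b above 0.7 m/s and contact force between cassette_b and the fingers below 0.05 N) or (linear speed of battery above 0.7 m/s and contact force between battery and the fingers below 0.05 N)).
It fails at once if the flow meter is pushed away (moved more than 30 mm) (distance of flow_meter from where it was at the start of the episode above 0.03 m).
It fails at once if the grease jar is pushed away (moved more than 30 mm) (distance of grease_jar from where it was at the start of the episode above 0.03 m).
It also fails if it takes over 128 s, if anything falls off the work surface, if the arm or the gripper's body presses on something with over 40 N, if the wrist force passes 120 N, or if a joint passes its speed limit or range.

ROBOT

A 6-joint arm with a two-finger parallel gripper is mounted at the origin on the work surface. World frame = base frame: x ahead of the robot, y to its left, z up, the work surface at z = 0. Lengths are in m, angles in rad, forces in N, time in s.
With the tool pointing down it reaches from about 0.35 to 0.975 m from the base axis. Payload 4.9 kg.
Tool frame: the origin (TCP) lies between the finger pads; the fingertips stand 25 mm ahead of it and the grasp point (between the pads) lies 6 mm ahead of it (manip.tcp_to_tips is the z of the fingertips in the tool frame, in m); z points along the fingers, y is the line along which they close (so a half turn about z gives the same grasp; the last joint's range is limited). The gripper opens to 85 mm and grips with 20 to 120 N. Pads are 22 mm wide; open, the fingers measure 114 mm over their backs; the gripper's body (76 mm by 85 mm) begins 54 mm behind the grasp point. The pads swing forward as they close: fully open they stand 13 mm farther back than shut.
Start: joints at [-1.462, 0.053, 1.613, -0, 1.476, -0.119], TCP at [0.141, -0.609, 0.256] pointing down, gripper open.
Joint ranges: [-3.01, 3.01], [-1.01, 2.22], [0.06, 2.58], [-1.02, 4.17], [0.09, 2.62], [-3.14, 3.14]. Speed limits (rad/s): [2.57, 2.57, 3.14, 3.14, 3.14, 3.14].

INTERFACE

Orientations are given as a unit quaternion [w, x, y, z].
In Python, from plant import manip gives the robot as it stands. The module is installed in compiled form; this text tells all that it offers.
- The arm moves only by the tool arm_command, never from a script. Its argument "moves" is a list of rows, each a list of 3 entries, a list of its own where there are three numbers: the opening, from -1 (shut) to 1 (fully open), then the shift along the tool's x, y, z in units of 0.15 m (1.0 is 0.15 m), then the turn about the tool's z in units of 2 pi rad (1.0 is 2 pi rad). A call has 1 to 20 rows; each row is the pose to reach, as a shift and turn from the pose commanded when the call began, along the tool's axes at that moment, turning the shorter way round; what a row does not reach only later rows make up. A row lasts 1/12 s, in which the tool goes at most 41.7 mm and 7.16 degrees, less where a joint would pass 70% of its speed; a pose out of reach is approached as far as the arm can. A call with a number of a shift or a turn outside -1 to 1 is refused whole. A call with a gripper value outside its range is refused whole. The fingers move at their own pace and stop on an object; the grip force is fixed at half the most. Time passes only in rows, so rows that repeat a pose let the fingers close. It gives the time, the measured TCP pose, the force, the opening and the grip force at its end, in the units of the state.
- manip.state(): the state, without advancing time (a new reading comes with each control period).
- manip.grab_frame(name): name is "side" or "top" or "wrist"; returns a dict with "frame" (420x560x3 uint8, red, green, blue), "fx", "fy", "cx", "cy" (pixels), "R" (3x3) and "t" (3): a world point X has camera coordinates R X + t. Camera axes: x right, y down, z forward; pixel columns grow to the right and rows downward; lengths in m; the calibration is good to about 2 mm. A picture is of the moment at which its call begins. There is no depth.
- manip.job_done(): hands the job in; it is judged then, once.
Trained networks look in a picture, given as the dict that the camera call returned (one of the last four; its "shot" number tells which), for a name from the list of things; names that differ only in an ending like _2 or _b are one class to them, and where a whole thing is asked for, a point or a joint stands for the part that bears it (a point fixed in the world has none). Each returns a list of dicts, best first, with "confidence" (0 to 1); they miss things now and then, are a little off and sometimes report something else, mostly with a low value. They report only what shows in the picture. A call takes as long as a camera call. They do not tell look-alikes from the thing itself.
- manip.search_frame(picture, target): "extent" ([left, top, right, bottom] in pixels, round what is visible of it).
The state is a dict: "time": time; "joint_pos": joint angles; "joint_vel": joint speeds; "joint_efforts": joint torques, N m; "tool_pos": TCP position; "tool_rot": TCP orientation; "contact_force": force on the tool from outside, world axes, zero at the start; "ft_torque": the same for the moment, N m; "gripper_width": opening from 0.0 (shut) to 1.0 (fully open); "grasp_force": force on a finger pad.
Only numpy, scipy, OpenCV 4.12 (cv2) and the standard library are available. Lean on these libraries where they do the work, as an engineer would, in place of code of your own. Each camera call takes 0.05 s, during which the arm holds its last target. There are 200 camera calls.

## Working session

There is one attempt and no reset: what is moved stays moved. The work goes in short steps, Python scripts to look and compute and a tool call to move; the robot and the scene stay as the last step left them, time stands still between calls to the robot, and variables do not carry over. Pictures are saved under pics/ and viewed, at most 14 in all, crops included, and the job is handed in when it is done.

Besides the shell and the picture viewer there is one more tool, called after "Request:" by a JSON object that holds its "api" and its "payload", one argument or row to a line. arm_command: Moves the arm, as the interface text tells. Shifts and turns lie within -1 to 1; 1 stands for 0.15 m of shift or 2 pi rad of turn. Its arguments: {"type":"object","properties":{"moves":{"type":"array"}},"required":["moves"]}

```bash
mkdir -p pics
cat > h.py <<'E'
import numpy as np, cv2
from plant import manip
def grab(n,save=None):
    f=manip.grab_frame(n)
    if save: cv2.imwrite('pics/'+save,cv2.cvtColor(f['frame'],cv2.COLOR_RGB2BGR))
    return f
def proj(f,X):
    c=np.array(f['R'])@np.array(X,float)+np.array(f['t']); return np.array([f['fx']*c[0]/c[2]+f['cx'],f['fy']*c[1]/c[2]+f['cy']])
def ray(f,u,v,z):
    R=np.array(f['R']);o=-R.T@np.array(f['t']);d=R.T@np.array([(u-f['cx'])/f['fx'],(v-f['cy'])/f['fy'],1.])
    return o+d*(z-o[2])/d[2]
E
python3 - <<'E'
from h import *
s=manip.state(); print(s)
for n in ['top','side']:
    f=grab(n,n+'0.png'); R=np.array(f['R']); print(n,f['fx'],-R.T@np.array(f['t']),R.round(3).tolist())
    for t in ['large_fitting','small_fitting','cassette_a','battery','fitting_rack','cassette_tray','charger','flow_meter','grease_jar']:
        for d in manip.search_frame(f,t):
            e=d['extent']; print(t,round(d['confidence'],2),np.round(e).astype(int).tolist(),ray(f,(e[0]+e[2])/2,(e[1]+e[3])/2,0.02).round(3)[:2])
E
```

```text
{'time': 0.0, 'joint_pos': array([-1.46203615e+00,  5.33554746e-02,  1.61425759e+00, -2.87491731e-07,
        1.47599288e+00, -1.18992017e-01]), 'joint_vel': array([-0.00100383,  0.00073427, -0.00050957, -0.00146457,  0.00120448,
        0.00060305]), 'joint_efforts': array([-5.30965135e-04, -3.93682408e+01, -3.70183682e+01, -3.72014401e-04,
        7.00846067e-03, -2.20288956e-05]), 'tool_pos': array([ 0.14106219, -0.60830297,  0.25508557]), 'tool_rot': array([-1.00663217e-03,  9.93522616e-01,  1.13630093e-01,  5.00680625e-06]), 'contact_force': array([-0.57804948,  0.18661125, -0.28640931]), 'ft_torque': array([-0.01215036,  0.0390577 , -0.03036853]), 'grasp_force': 0.0, 'gripper_width': 1.0005588400437389}
top 472.1544803349681 [0.29125919 0.05565902 1.60614751] [[0.028, -1.0, -0.01], [-0.986, -0.026, -0.163], [0.163, 0.014, -0.987]]
large_fitting 0.65 [348, 237, 360, 246] [ 0.446 -0.173]
small_fitting 0.68 [170, 261, 185, 277] [0.336 0.415]
small_fitting 0.36 [249, 182, 258, 189] [0.628 0.171]
cassette_a 0.62 [296, 172, 311, 184] [ 0.661 -0.   ]
cassette_a 0.55 [245, 253, 252, 26
[... 784 characters left out ...]
a 0.83 [256, 275, 272, 291] [0.447 0.261]
cassette_a 0.77 [246, 189, 259, 204] [0.651 0.003]
cassette_a 0.69 [301, 263, 321, 282] [0.37  0.178]
cassette_a 0.59 [268, 249, 288, 270] [0.46  0.181]
battery 0.7 [287, 152, 311, 174] [ 0.624 -0.216]
battery 0.51 [168, 280, 247, 336] [0.512 0.387]
fitting_rack 0.74 [169, 280, 247, 337] [0.51  0.387]
fitting_rack 0.66 [313, 145, 360, 168] [ 0.541 -0.315]
cassette_tray 0.56 [278, 207, 333, 235] [0.472 0.019]
charger 0.88 [76, 222, 177, 295] [0.769 0.368]
charger 0.83 [169, 279, 250, 336] [0.508 0.383]
charger 0.57 [153, 356, 218, 397] [0.444 0.54 ]
flow_meter 0.73 [392, 152, 409, 177] [ 0.354 -0.375]
grease_jar 0.75 [256, 336, 285, 368] [0.337 0.411]
```

Run:
```python
import cv2
a=cv2.imread('pics/top0.png')
cv2.imwrite('pics/t1.png',cv2.resize(a[90:310,110:460],None,fx=2.28,fy=2.28,interpolation=cv2.INTER_CUBIC))
```

```text
(no output)
```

View pics/t1.png

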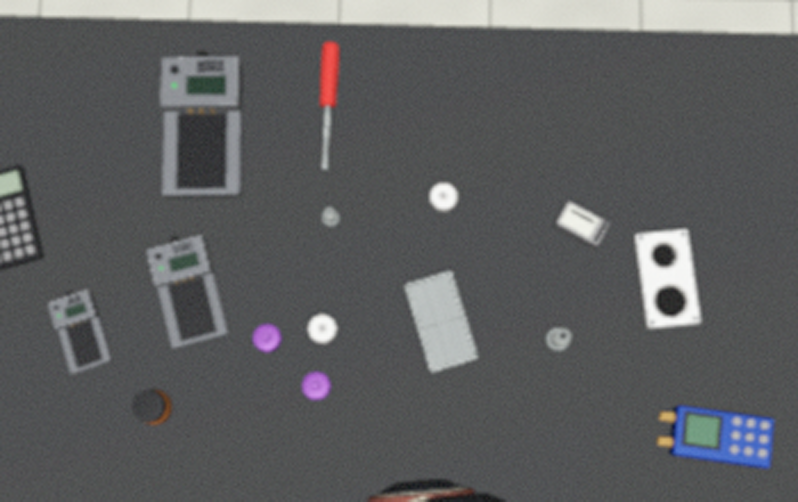

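View pics/side0.png

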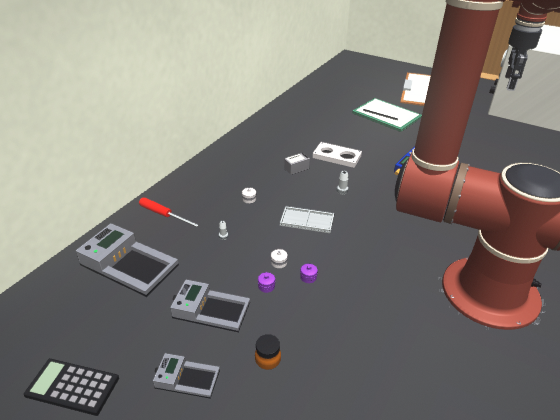

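The top view (crop scale 2.28) shows the white cassettes at crop (443,196) and (321,328), with purple decoys beside the second. The middle charger is at (187,290), the battery at (583,222), the rack at (667,278), the tray at (440,321), the large fitting at (558,338) and the small one at (330,216). The side view agrees.

```bash
cat >> h.py <<'E'
def pt(c): return (c[0]/2.28+110, c[1]/2.28+90)
E
python3 - <<'E'
from h import *
f=grab('top'); im=f['frame']
fs=[f['frame'].astype(float)]+[grab('top')['frame'].astype(float) for _ in range(5)]
g=np.mean(fs,0).max(2); print('bg',np.median(g[150:290,130:420]))
G=cv2.resize(g.astype(np.float32),None,fx=4,fy=4,interpolation=cv2.INTER_CUBIC)
# (name, crop px center, half window px, height of visible top)
L=[('large',(558,338),10,.05),('small',(330,216),8,.035),('casA',(443,196),12,.028),('casB',(321,328),10,.028),('battery',(583,222),17,.04),('rack',(667,278),28,.018),('tray',(440,321),28,.012),('charger',(187,290),32,.02)]
for n,c,h,z in L:
    u,v=pt(c); x0,y0=int(u-h),int(v-h)
    w=G[y0*4:(y0+2*h)*4,x0*4:(x0+2*h)*4]
    m=((w>100)).astype(np.uint8)
    cs=max(cv2.findContours(m,0,2)[0],key=cv2.contourArea)
    hull=cv2.convexHull(cs).reshape(-1,2)
    P=np.array([ray(f,(q[0]+.5)/4-.5+x0,(q[1]+.5)/4-.5+y0,z)[:2] for q in hull]).astype(np.float32)
    r=cv2.minAreaRect(P*1000); print(n,'ctr',np.round(r[0],1),'size',np.round(r[1],1),'ang',round(r[2],1))
E
```

```text
bg 83.16666666666667
large ctr [ 452.4 -171.5] size [36.4 39.8] ang 1.6
small ctr [627.4 167.9] size [31.9 28.4] ang 46.2
casA ctr [664.3  -1.1] size [48.3 47.1] ang 1.0
casB ctr [460.6 173.4] size [47.9 47.8] ang 61.3
battery ctr [ 627.4 -208.4] size [74.5 44.9] ang 62.2
rack ctr [ 551.2 -338. ] size [150.4  87.5] ang 7.1
tray ctr [478.7  -2.2] size [144.3  80.5] ang 18.1
charger ctr [512.4 378.6] size [159.9  92.4] ang 17.5
```

```bash
cat >> h.py <<'E'
def plan(p,psi=None,z=None,lim=.95,start=None):
    """p=(x,y) target TCP world; prints per-call tool-axis shifts (units), and turn for last call"""
    s=manip.state(); q=s['tool_rot']; cur=np.array(s['tool_pos']) if start is None else np.array(start[:3]); ps=2*np.arctan2(q[2],q[1]) if start is None else np.radians(start[3])
    tgt=np.array([p[0],p[1],cur[2] if z is None else z]); d=tgt-cur
    T=np.array([d[0]*np.cos(ps)+d[1]*np.sin(ps),d[0]*np.sin(ps)-d[1]*np.cos(ps),-d[2]])/.15
    n=int(np.ceil(np.abs(T).max()/lim)) or 1
    dpsi=0 if psi is None else (psi-np.degrees(ps)+90)%180-90
    print('t',round(s['time'],2),'at',cur.round(4),'psi',round(np.degrees(ps),1),'n',n,'each',(T/n).round(3).tolist(),'mm/call',round(np.linalg.norm(T/n)*150),'turn(deg)',round(dpsi,1),'units',round(-dpsi/360,4),'rows',int(np.ceil(abs(dpsi)/7.16)))
E
python3 - <<'E'
from h import *
print(manip.tcp_to_tips); plan((.44,-.2),7.1)
f=grab('wrist'); R=np.array(f['R']); print(f['fx'],-R.T@np.array(f['t']),R.round(2).tolist())
E
```

```text
0.025
t 1.3 at [ 0.1411 -0.6088  0.2563] psi 13.1 n 3 each [0.852, -0.735, -0.0] mm/call 169 turn(deg) -6.0 units 0.0165 rows 1
320.51256897834907 [ 0.2118725  -0.59287915  0.37280686] [[0.23, -0.97, -0.0], [-0.93, -0.22, 0.29], [-0.28, -0.06, -0.96]]
```

Request:
{"api": "arm_command", "payload": {
  "moves": [
    [1,[0.852,-0.735,0],0],
    [1,[0.852,-0.735,0],0],
    [1,[0.852,-0.735,0],0],
    [1,[0.852,-0.735,0],0],
    [1,[0.852,-0.735,0],0]
  ]
}}

```text
time: 1.77
tool_pos: [0.2438, -0.4682, 0.2562]
tool_rot: [-0.001, 0.993, 0.116, 0.001]
contact_force: [-0.9, -0.3, -0.1]
gripper_width: 1.0
grasp_force: 0.0
```

Request:
{"api": "arm_command", "payload": {
  "moves": [
    [1,[0.852,-0.735,0],0],
    [1,[0.852,-0.735,0],0],
    [1,[0.852,-0.735,0],0],
    [1,[0.852,-0.735,0],0],
    [1,[0.852,-0.735,0],0]
  ]
}}

```text
time: 2.18
tool_pos: [0.3432, -0.3319, 0.2565]
tool_rot: [-0.001, 0.993, 0.117, 0.001]
contact_force: [-0.4, -0.6, -0.7]
gripper_width: 0.998
grasp_force: 0.0
```

Request:
{"api": "arm_command", "payload": {
  "moves": [
    [1,[0.852,-0.735,0],0.0167],
    [1,[0.852,-0.735,0],0.0167],
    [1,[0.852,-0.735,0],0.0167],
    [1,[0.852,-0.735,0],0.0167],
    [1,[0.852,-0.735,0],0.0167],
    [1,[0.852,-0.735,0],0.0167]
  ]
}}

```text
time: 2.68
tool_pos: [0.4409, -0.1986, 0.2564]
tool_rot: [0.0, 0.998, 0.064, -0.0]
contact_force: [-0.9, -0.1, -0.6]
gripper_width: 0.999
grasp_force: 0.0
```

Run:
```python
from h import *
f=grab('wrist','w1.png'); plan((.45,-.17),7.1)
for n,p in dict(large=(.4524,-.1715,.05),battery=(.6274,-.2084,.04),rack=(.5512,-.338,.018),tray=(.4787,-.0022,.012)).items(): print(n,proj(f,p).round())
for t in ['large_fitting','battery','fitting_rack','cassette_tray','cassette_a']:
    for d in manip.search_frame(f,t): print(t,round(d['confidence'],2),np.round(d['extent']).astype(int))
```

```text
t 2.73 at [ 0.4402 -0.1998  0.2563] psi 7.2 n 1 each [0.09, -0.189, -0.0] mm/call 31 turn(deg) -0.1 units 0.0002 rows 1
large [255. 174.]
battery [318. -15.]
rack [426.  96.]
tray [106. 124.]
large_fitting 0.78 [248 151 281 185]
large_fitting 0.5 [280   2 357  40]
battery 0.78 [283   3 357  40]
fitting_rack 0.75 [379  19 476 162]
cassette_tray 0.58 [ 58  51 159 189]
```

View pics/w1.png

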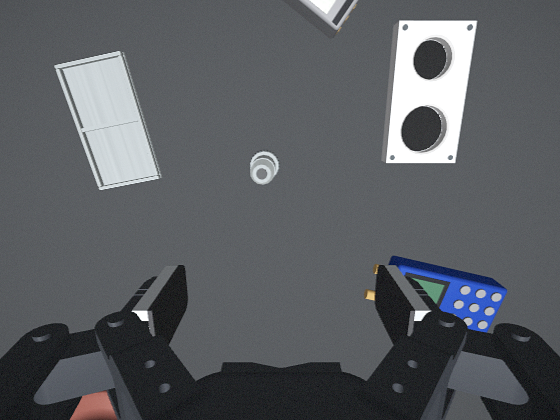

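The wrist view is clear: tray corners at (55,66), (122,51), (161,178) and (101,189); rack top corners at (402,20), (478,20), (456,163) and (388,163), with bores at (434,59) and (425,129). The top of the large fitting is at (262,173).

Run:
```python
from h import *
f=grab('wrist')
r=lambda u,v,z: ray(f,u,v,z)[:2].round(4)
print('large top',r(262,173,.066),'large det',r(264.5,168,.035), 'collar far', r(264.5,152,.014))
g=f['frame'].max(2)
for n,x,y,w,h,th,z,name in [('tray',50,40,120,160,150,.012,0),('rack',375,5,110,165,200,.018,0)]:
    m=(g[y:y+h,x:x+w]>th).astype(np.uint8); c=max(cv2.findContours(m,0,2)[0],key=cv2.contourArea)
    P=np.array([r(q[0]+x,q[1]+y,z) for q in cv2.convexHull(c).reshape(-1,2)],np.float32)
    R=cv2.minAreaRect(P*1000); print(n,np.round(R[0],1),np.round(R[1],1),round(R[2],1))
print('wide',r(425,129,.018),'narrow',r(434,59,.018))
print('wide net of model: tray corners',[r(*c,.012) for c in [(55,66),(122,51),(161,178),(101,189)]])
```

```text
large top [ 0.4556 -0.1815] large det [ 0.4556 -0.1824] collar far [ 0.4698 -0.1798]
tray [479.1  -5.1] [134.9  72.4] 18.3
rack [ 551.4 -340. ] [139.5  76.4] 7.3
wide [ 0.5154 -0.3484] narrow [ 0.5836 -0.3404]
wide net of model: tray corners [array([0.5311, 0.045 ]), array([ 0.5537, -0.0242]), array([ 0.4262, -0.0657]), array([0.4049, 0.0028])]
```

Request:
{"api": "arm_command", "payload": {
  "moves": [
    [1,[0.12,-0.12,0.6],0],
    [1,[0.12,-0.12,0.6],0],
    [1,[0.12,-0.12,0.6],0],
    [1,[0.12,-0.12,0.6],0],
    [1,[0.12,-0.12,0.6],0]
  ]
}}

```text
time: 3.45
tool_pos: [0.4555, -0.1805, 0.1668]
tool_rot: [0.0, 0.998, 0.061, -0.0]
contact_force: [0.0, 0.3, 1.3]
gripper_width: 1.0
grasp_force: 0.0
```

Run:
```python
from h import *
f=grab('wrist','w2.png'); fs=grab('side'); ft=grab('top','t2.png')
plan((.455,-.18),7.1)
for n,p in dict(a=(.4555,-.1815,.066),b=(.4525,-.1715,.066)).items(): print(n,proj(f,p).round(),proj(fs,p).round(1),proj(ft,p).round(1))
cv2.imwrite('pics/c1.png',cv2.cvtColor(np.hstack([cv2.resize(f['frame'][200:420,170:390],(400,400)),cv2.resize(fs['frame'][140:220,300:380],(400,400))]),cv2.COLOR_RGB2BGR))
```

```text
t 3.6 at [ 0.4569 -0.1813  0.1693] psi 7.0 n 1 each [-0.011, -0.01, -0.0] mm/call 2 turn(deg) 0.1 units -0.0003 rows 1
a [282. 221.] [345.  172.2] [358.4 237. ]
b [267. 223.] [344.5 174.1] [355.4 237.9]
```

View pics/c1.png

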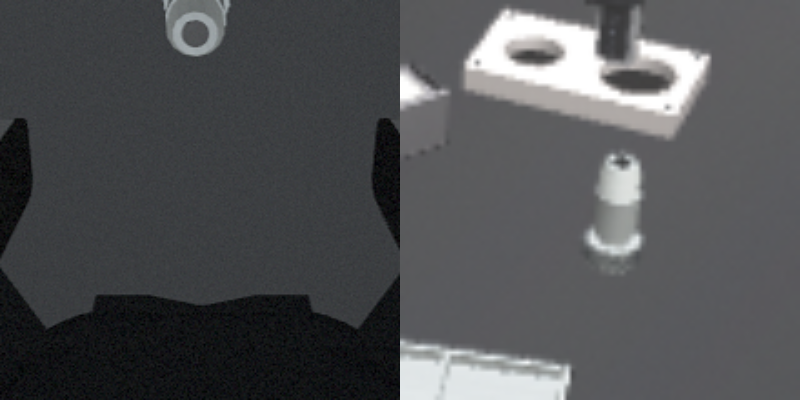

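Top of the large fitting at (277,219) in the wrist picture and (344,172) in the side picture, so it stands at about (0.456, -0.179). Descending to grip.

Request:
{"api": "arm_command", "payload": {
  "moves": [
    [1,[0.0,-0.013,0.3],0],
    [1,[0.0,-0.013,0.55],0],
    [1,[0,-0.013,0.7],0],
    [1,[0,-0.013,0.81],0],
    [1,[0,-0.013,0.81],0],
    [1,[0,-0.013,0.81],0]
  ]
}}

```text
time: 4.1
tool_pos: [0.4559, -0.1787, 0.0459]
tool_rot: [0.0, 0.998, 0.061, 0.0]
contact_force: [-0.2, 0.0, 0.1]
gripper_width: 0.996
grasp_force: 0.0
```

Request:
{"api": "arm_command", "payload": {
  "moves": [
    [-1,[0,0,0],0],
    [-1,[0,0,0],0],
    [-1,[0,0,0],0],
    [-1,[0,0,0],0],
    [-1,[0,0,0],0],
    [-1,[0,0,0],0],
    [-1,[0,0,0],0],
    [-1,[0,0,0],0]
  ]
}}

```text
time: 4.77
tool_pos: [0.4561, -0.1784, 0.0459]
tool_rot: [0.0, 0.998, 0.061, 0.001]
contact_force: [-0.8, 0.5, 6.7]
gripper_width: 0.283
grasp_force: 58.8
```

Request:
{"api": "arm_command", "payload": {
  "moves": [
    [-1,[0,0,-0.1],0],
    [-1,[0,0,-0.3],0],
    [-1,[0,0,-0.5],0],
    [-1,[0,0.2,-0.5],0],
    [-1,[0.06,0.4,-0.5],0],
    [-1,[0.13,0.6,-0.5],0],
    [-1,[0.2,0.8,-0.5],0],
    [-1,[0.273,0.95,-0.5],0],
    [-1,[0.273,0.95,-0.5],0]
  ]
}}

```text
time: 5.52
tool_pos: [0.5148, -0.318, 0.1195]
tool_rot: [0.001, 0.998, 0.06, 0.0]
contact_force: [-0.5, 0.3, -0.9]
gripper_width: 0.281
grasp_force: 59.3
```

Request:
{"api": "arm_command", "payload": {
  "moves": [
    [-1,[0,0.1,0],0],
    [-1,[0,0.19,0],0],
    [-1,[0,0.19,0],0],
    [-1,[0,0.19,0],0]
  ]
}}

```text
time: 5.85
tool_pos: [0.5165, -0.343, 0.1196]
tool_rot: [-0.0, 0.998, 0.061, -0.0]
contact_force: [0.1, 0.2, -1.5]
gripper_width: 0.28
grasp_force: 59.4
```

Run:
```python
from h import *
f=grab('wrist','w3.png'); fs=grab('side','s3.png')
plan((.5175,-.3435),7.2,z=.052)
cv2.imwrite('pics/c2.png',cv2.cvtColor(np.hstack([cv2.resize(f['frame'][150:390,160:400],(400,400)),cv2.resize(fs['frame'][110:190,290:370],(400,400))]),cv2.COLOR_RGB2BGR))
for p in [(.5175,-.3435,.018),(.587,-.335,.018)]: print(proj(f,p).round(),proj(fs,p).round(1))
```

```text
t 5.95 at [ 0.5166 -0.3422  0.1196] psi 7.0 n 1 each [0.005, 0.01, 0.45] mm/call 68 turn(deg) 0.2 units -0.0004 rows 1
[281. 219.] [347.4 154.9]
[281. 117.] [326.7 150.1]
```

View pics/c2.png

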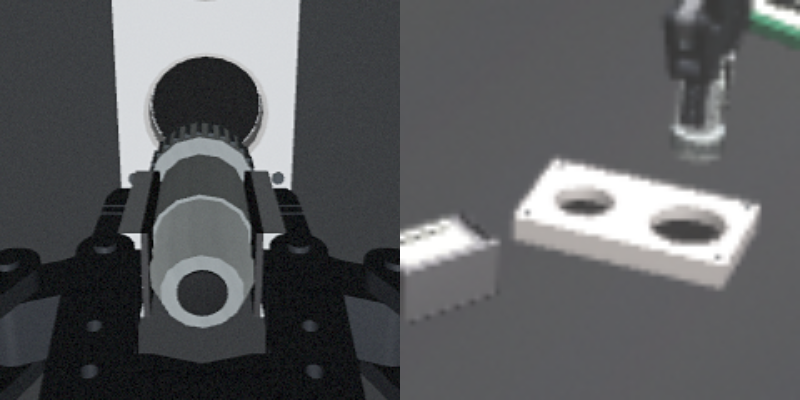

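The bore centre at wrist (284,217) and side (348,155) matches the prediction. Lowering.

Request:
{"api": "arm_command", "payload": {
  "moves": [
    [-1,[0.01,0.01,0.15],0],
    [-1,[0.01,0.01,0.3],0],
    [-1,[0.01,0.01,0.4],0],
    [-1,[0.01,0.01,0.43],0],
    [-1,[0.01,0.01,0.45],0],
    [-1,[0.01,0.01,0.457],0],
    [-1,[0.01,0.01,0.457],0],
    [-1,[0.01,0.01,0.457],0]
  ]
}}

```text
time: 6.62
tool_pos: [0.5194, -0.3446, 0.0528]
tool_rot: [0.001, 0.998, 0.061, 0.001]
contact_force: [-0.3, 0.2, -1.3]
gripper_width: 0.282
grasp_force: 59.4
```

Request:
{"api": "arm_command", "payload": {
  "moves": [
    [-1,[0,0,0.006],0],
    [-1,[0,0,0.012],0],
    [-1,[0,0,0.012],0],
    [-1,[0,0,0.012],0]
  ]
}}

```text
time: 6.95
tool_pos: [0.5193, -0.3446, 0.051]
tool_rot: [0.001, 0.998, 0.061, 0.001]
contact_force: [-1.7, 0.8, 6.1]
gripper_width: 0.282
grasp_force: 60.0
```

Request:
{"api": "arm_command", "payload": {
  "moves": [
    [0.0,[0,0,0],0],
    [0.6,[0,0,0],0],
    [1,[0,0,0],0],
    [1,[0,0,0],0],
    [1,[0,0,-0.1],0],
    [1,[0,0,-0.3],0],
    [1,[0,0,-0.6],0],
    [1,[0,0,-0.8],0],
    [1,[0,0,-0.8],0]
  ]
}}

```text
time: 7.7
tool_pos: [0.5222, -0.347, 0.179]
tool_rot: [0.005, 0.998, 0.061, 0.005]
contact_force: [1.4, -1.2, 1.2]
gripper_width: 0.999
grasp_force: 0.0
```

Request:
{"api": "arm_command", "payload": {
  "moves": [
    [1,[0.82,-0.805,-0.1],-0.1528],
    [1,[0.82,-0.805,-0.1],-0.1528],
    [1,[0.82,-0.805,-0.1],-0.1528],
    [1,[0.82,-0.805,-0.1],-0.1528],
    [1,[0.82,-0.805,-0.1],-0.1528],
    [1,[0.82,-0.805,-0.1],-0.1528],
    [1,[0.82,-0.805,-0.1],-0.1528],
    [1,[0.82,-0.805,-0.1],-0.1528],
    [1,[0.82,-0.805,-0.1],-0.1528],
    [1,[0.82,-0.805,-0.1],-0.1528]
  ]
}}

```text
time: 8.53
tool_pos: [0.6258, -0.209, 0.1839]
tool_rot: [-0.0, 0.858, 0.514, -0.0]
contact_force: [0.2, -0.3, 0.1]
gripper_width: 0.996
grasp_force: 0.0
```

Run:
```python
from h import *
f=grab('wrist','w4.png'); fs=grab('side','s4.png')
plan((.6275,-.2095),62.2,z=.038)
g=f['frame'].max(2); u,v=proj(f,(.6275,-.2095,.04)).round().astype(int); print(u,v)
x,y=u-70,v-75; m=(g[y:y+135,x:x+140]>130).astype(np.uint8); c=max(cv2.findContours(m,0,2)[0],key=cv2.contourArea)
P=np.array([ray(f,q[0]+x,q[1]+y,.04)[:2] for q in cv2.convexHull(c).reshape(-1,2)],np.float32)
R=cv2.minAreaRect(P*1000); print(np.round(R[0],1),np.round(R[1],1),round(R[2],1))
cv2.imwrite('pics/c3.png',cv2.cvtColor(np.hstack([f['frame'][:,60:500],cv2.resize(fs['frame'][110:200,285:360],(350,420))]),cv2.COLOR_RGB2BGR))
```

```text
t 8.63 at [ 0.6258 -0.2092  0.1841] psi 61.9 n 2 each [0.002, 0.006, 0.487] mm/call 73 turn(deg) 0.3 units -0.0007 rows 1
283 204
[ 628.3 -209.9] [67.2 38.7] 62.0
```

View pics/c3.png

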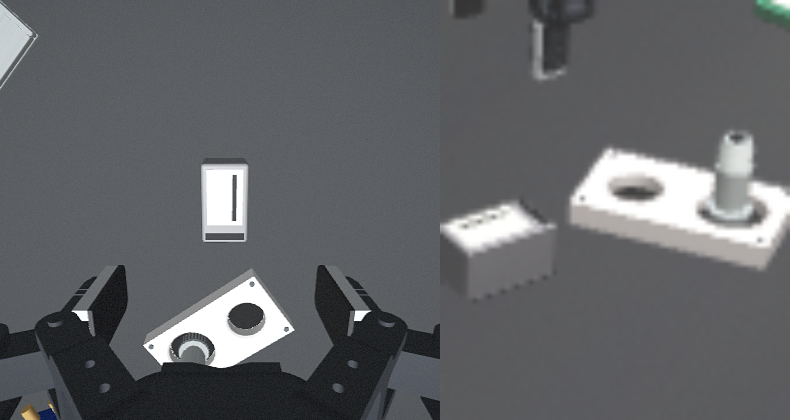

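The large fitting now stands in the wide bore. The battery is centred at (225,201) in the crop, which agrees with (0.628, -0.2095) at 62 degrees. Descending to grip it.

Request:
{"api": "arm_command", "payload": {
  "moves": [
    [1,[0.005,0.01,0.25],0],
    [1,[0.005,0.01,0.5],0],
    [1,[0.005,0.01,0.75],0],
    [1,[0.005,0.01,0.9],0],
    [1,[0.005,0.01,0.97],0],
    [1,[0.005,0.01,0.97],0],
    [1,[0.005,0.01,0.97],0],
    [-1,[0.005,0.01,0.97],0],
    [-1,[0.005,0.01,0.97],0],
    [-1,[0.005,0.01,0.97],0],
    [-1,[0.005,0.01,0.97],0],
    [-1,[0.005,0.01,0.97],0],
    [-1,[0.005,0.01,0.97],0],
    [-1,[0.005,0.01,0.97],0]
  ]
}}

```text
time: 9.8
tool_pos: [0.6289, -0.2098, 0.041]
tool_rot: [0.001, 0.857, 0.515, 0.001]
contact_force: [1.6, -0.7, 5.2]
gripper_width: 0.454
grasp_force: 63.4
```

Run:
```python
from h import *
c=np.array([.5124,.3786]); a=np.radians(17.5); b=c-.025*np.array([np.cos(a),np.sin(a)]); print(b)
s=manip.state(); p=s['tool_pos']; plan(b,17.5,start=(p[0],p[1],.18,62.0))
```

```text
[0.48855708 0.37108236]
t 9.8 at [ 0.6289 -0.2098  0.18  ] psi 62.0 n 4 each [0.745, -0.661, -0.0] mm/call 149 turn(deg) -44.5 units 0.1236 rows 7
```

Request:
{"api": "arm_command", "payload": {
  "moves": [
    [-1,[0,0,-0.1],0],
    [-1,[0,0,-0.3],0],
    [-1,[0,0,-0.55],0],
    [-1,[0,0,-0.8],0],
    [-1,[0,0,-0.93],0],
    [-1,[0,0,-0.93],0]
  ]
}}

```text
time: 10.3
tool_pos: [0.6304, -0.2103, 0.1862]
tool_rot: [0.005, 0.857, 0.515, 0.003]
contact_force: [0.0, -0.4, -2.2]
gripper_width: 0.456
grasp_force: 62.7
```

Request:
{"api": "arm_command", "payload": {
  "moves": [
    [-1,[0.1,-0.09,0],0],
    [-1,[0.3,-0.27,0],0],
    [-1,[0.5,-0.45,0],0],
    [-1,[0.745,-0.661,0],0],
    [-1,[0.745,-0.661,0],0]
  ]
}}

```text
time: 10.72
tool_pos: [0.5893, -0.0585, 0.1757]
tool_rot: [-0.003, 0.856, 0.517, -0.001]
contact_force: [-0.4, -0.6, -2.3]
gripper_width: 0.456
grasp_force: 62.5
```

Request:
{"api": "arm_command", "payload": {
  "moves": [
    [-1,[0.2,-0.18,0],0],
    [-1,[0.4,-0.36,0],0],
    [-1,[0.6,-0.53,0],0],
    [-1,[0.745,-0.661,0],0],
    [-1,[0.745,-0.661,0],0]
  ]
}}

```text
time: 11.13
tool_pos: [0.5544, 0.0856, 0.1764]
tool_rot: [-0.002, 0.856, 0.518, -0.001]
contact_force: [0.2, 0.0, -2.2]
gripper_width: 0.459
grasp_force: 62.6
```

Request:
{"api": "arm_command", "payload": {
  "moves": [
    [-1,[0.2,-0.18,0],0],
    [-1,[0.4,-0.36,0],0],
    [-1,[0.6,-0.53,0],0],
    [-1,[0.745,-0.661,0],0],
    [-1,[0.745,-0.661,0],0]
  ]
}}

```text
time: 11.55
tool_pos: [0.5198, 0.2299, 0.1769]
tool_rot: [-0.001, 0.856, 0.517, -0.001]
contact_force: [-0.8, -0.5, -0.8]
gripper_width: 0.455
grasp_force: 62.5
```

Request:
{"api": "arm_command", "payload": {
  "moves": [
    [-1,[0.15,-0.13,0],0.0177],
    [-1,[0.3,-0.26,0],0.0353],
    [-1,[0.45,-0.4,0],0.053],
    [-1,[0.6,-0.53,0],0.0706],
    [-1,[0.7,-0.62,0],0.0883],
    [-1,[0.745,-0.661,0],0.106],
    [-1,[0.745,-0.661,0],0.1236],
    [-1,[0.745,-0.661,0],0.1236],
    [-1,[0.745,-0.661,0],0.1236]
  ]
}}

```text
time: 12.3
tool_pos: [0.4868, 0.3705, 0.1772]
tool_rot: [0.001, 0.988, 0.154, -0.001]
contact_force: [0.3, 0.3, -2.3]
gripper_width: 0.454
grasp_force: 62.5
```

Run:
```python
from h import *
f=grab('wrist','w5.png'); fs=grab('side','s5.png')
plan((.4886,.371),17.5,z=.06)
a=np.radians(17.5);c=np.array([.5124,.3786]);M=np.array([[np.cos(a),-np.sin(a)],[np.sin(a),np.cos(a)]])
for q,z in [((19,28),14),((19,-28),14),((-69,28),14),((-69,-28),14),((-75,42),14),((-75,-42),14),((75,42),36),((75,-42),36)]:
    p=c+M@(np.array(q)/1000); X=[*p,z/1000]; print(q,proj(f,X).round(),proj(fs,X).round(1))
cv2.imwrite('pics/c4.png',cv2.cvtColor(np.hstack([f['frame'][:,60:500],cv2.resize(fs['frame'][260:350,160:260],(350,315))[:420] if 0 else cv2.copyMakeBorder(cv2.resize(fs['frame'][260:350,160:260],(350,315)),0,105,0,0,0)]),cv2.COLOR_RGB2BGR))
```

```text
t 12.4 at [0.487  0.3705 0.1777] psi 17.6 n 1 each [0.011, 0.0, 0.785] mm/call 118 turn(deg) -0.1 units 0.0003 rows 1
(19, 28) [248. 146.] [196.7 315.2]
(19, -28) [313. 147.] [205.9 295.8]
(-69, 28) [250. 242.] [236.2 323.2]
(-69, -28) [310. 242.] [243.9 303.2]
(-75, 42) [236. 248.] [236.9 329. ]
(-75, -42) [325. 248.] [248.4 298.9]
(75, 42) [224.  73.] [168.1 308.4]
(75, -42) [337.  73.] [183.6 279.9]
```

View pics/c4.png

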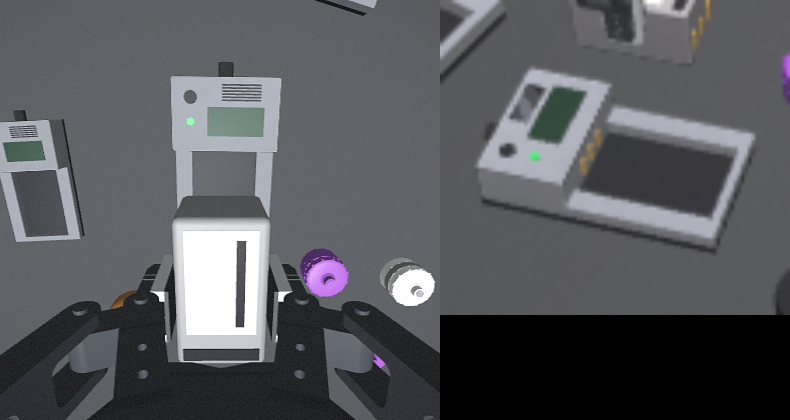

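The charger housing's far corners are at crop (171,77) and (281,77), about 3 px right of the prediction, so I shift 3.5 mm along tool y. The battery is held squarely; purple decoys are well clear.

Request:
{"api": "arm_command", "payload": {
  "moves": [
    [-1,[-0.003,0.024,0.2],0],
    [-1,[-0.003,0.024,0.4],0],
    [-1,[-0.003,0.024,0.6],0],
    [-1,[-0.003,0.024,0.75],0],
    [-1,[-0.003,0.024,0.81],0],
    [-1,[-0.003,0.024,0.84],0],
    [-1,[-0.003,0.024,0.86],0],
    [-1,[-0.003,0.024,0.86],0],
    [-1,[-0.003,0.024,0.86],0]
  ]
}}

```text
time: 13.15
tool_pos: [0.4887, 0.3686, 0.0514]
tool_rot: [-0.001, 0.988, 0.153, 0.001]
contact_force: [0.6, -0.5, -1.5]
gripper_width: 0.459
grasp_force: 62.5
```

Request:
{"api": "arm_command", "payload": {
  "moves": [
    [-1,[0,0,0.007],0],
    [-1,[0,0,0.014],0],
    [-1,[0,0,0.014],0],
    [-1,[0,0,0.014],0]
  ]
}}

```text
time: 13.48
tool_pos: [0.4876, 0.3682, 0.0478]
tool_rot: [-0.0, 0.988, 0.153, 0.0]
contact_force: [-0.1, -0.4, -2.7]
gripper_width: 0.457
grasp_force: 62.5
```

Request:
{"api": "arm_command", "payload": {
  "moves": [
    [-1,[0,0,0.006],0],
    [-1,[0,0,0.012],0],
    [-1,[0,0,0.012],0],
    [-1,[0,0,0.012],0]
  ]
}}

```text
time: 13.82
tool_pos: [0.4876, 0.3682, 0.0461]
tool_rot: [-0.0, 0.988, 0.153, 0.0]
contact_force: [-0.3, -1.6, 2.8]
gripper_width: 0.453
grasp_force: 62.8
```

Request:
{"api": "arm_command", "payload": {
  "moves": [
    [0.2,[0,0,0],0],
    [0.6,[0,0,0],0],
    [0.8,[0,0,0],0],
    [0.8,[0,0,0],0],
    [0.8,[0,0,-0.1],0],
    [0.8,[0,0,-0.3],0],
    [1,[0,0,-0.6],0],
    [1,[0,0,-0.85],0],
    [1,[0,0,-0.95],0],
    [1,[0,0,-0.95],0]
  ]
}}

```text
time: 14.65
tool_pos: [0.4903, 0.3698, 0.1952]
tool_rot: [-0.002, 0.988, 0.153, 0.005]
contact_force: [-0.5, -0.1, 0.9]
gripper_width: 0.997
grasp_force: 0.0
```

Request:
{"api": "arm_command", "payload": {
  "moves": [
    [1,[0.242,0.786,0],0],
    [1,[0.242,0.786,0],0],
    [1,[0.242,0.786,0],0],
    [1,[0.242,0.786,0],0]
  ]
}}

```text
time: 14.98
tool_pos: [0.5603, 0.2614, 0.1868]
tool_rot: [0.001, 0.989, 0.15, -0.0]
contact_force: [0.3, 0.7, -0.5]
gripper_width: 0.999
grasp_force: 0.0
```

Request:
{"api": "arm_command", "payload": {
  "moves": [
    [1,[0.242,0.786,0],0.0286],
    [1,[0.242,0.786,0],0.0286],
    [1,[0.242,0.786,0],0.0286],
    [1,[0.242,0.786,0],0.0286],
    [1,[0.242,0.786,0],0.0286],
    [1,[0.242,0.786,0],0.0286]
  ]
}}

```text
time: 15.48
tool_pos: [0.627, 0.1654, 0.1867]
tool_rot: [-0.0, 0.998, 0.063, -0.001]
contact_force: [-0.5, -0.3, 0.9]
gripper_width: 1.002
grasp_force: 0.0
```

Run:
```python
from h import *
f=grab('wrist','w6.png'); fs=grab('side','s6.png')
plan((.6274,.166),7.2,z=.042)
for p in [(.6274,.166,.05),(.6274,.166,0)]: print(proj(f,p).round(),proj(fs,p).round(1))
print([(d['extent'],round(d['confidence'],2)) for d in manip.search_frame(f,'small_fitting')],[(d['extent'],round(d['confidence'],2)) for d in manip.search_frame(fs,'small_fitting')])
cv2.imwrite('pics/c5.png',cv2.cvtColor(np.hstack([f['frame'][:,60:500],cv2.resize(fs['frame'][200:340,160:260],(300,420))]),cv2.COLOR_RGB2BGR))
```

```text
t 15.58 at [0.6267 0.1663 0.1872] psi 7.3 n 2 each [0.002, 0.001, 0.484] mm/call 73 turn(deg) -0.1 units 0.0004 rows 1
[280. 206.] [223.9 222.8]
[280. 192.] [225.1 237.7]
[([266.9, 176.9, 292.6, 206.4], 0.76)] [([218.5, 221.3, 225.7, 237.5], 0.62)]
```

View pics/c5.png

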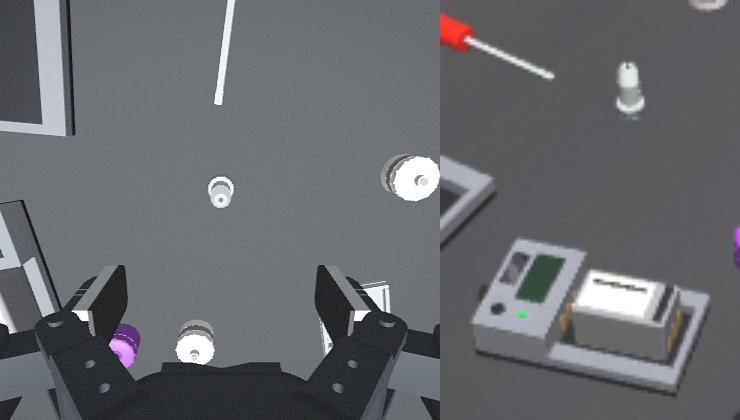

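The battery lies in the charger bay. The small fitting's top is at wrist (280,200), 6 px from the prediction, so it stands at about (0.631, 0.166). Gripping it.

Request:
{"api": "arm_command", "payload": {
  "moves": [
    [1,[0.029,0,0.25],0],
    [1,[0.029,0,0.5],0],
    [1,[0.029,0,0.75],0],
    [1,[0.029,0,0.9],0],
    [1,[0.029,0,0.965],0],
    [1,[0.029,0,0.965],0],
    [1,[0.029,0,0.965],0],
    [-1,[0.029,0,0.965],0],
    [-1,[0.029,0,0.965],0],
    [-1,[0.029,0,0.965],0],
    [-1,[0.029,0,0.965],0],
    [-1,[0.029,0,0.965],0],
    [-1,[0.029,0,0.965],0],
    [-1,[0.029,0,0.965],0],
    [-1,[0.029,0,0.965],0],
    [-1,[0.029,0,0.965],0]
  ]
}}

```text
time: 17.02
tool_pos: [0.6326, 0.1658, 0.0441]
tool_rot: [-0.0, 0.998, 0.063, 0.001]
contact_force: [-0.3, 0.5, 3.8]
gripper_width: 0.176
grasp_force: 58.7
```

Run:
```python
from h import *
s=manip.state(); p=s['tool_pos']; plan((.587,-.335),7.2,start=(p[0],p[1],.15,7.2))
```

```text
t 17.02 at [0.6326 0.1658 0.15  ] psi 7.2 n 4 each [-0.18, 0.818, -0.0] mm/call 126 turn(deg) 0.0 units -0.0 rows 0
```

Request:
{"api": "arm_command", "payload": {
  "moves": [
    [-1,[0,0,-0.1],0],
    [-1,[0,0,-0.3],0],
    [-1,[0,0,-0.5],0],
    [-1,[0,0,-0.7],0],
    [-1,[0,0,-0.7],0]
  ]
}}

```text
time: 17.43
tool_pos: [0.6359, 0.1662, 0.157]
tool_rot: [-0.0, 0.998, 0.063, 0.006]
contact_force: [1.5, -0.5, 0.2]
gripper_width: 0.178
grasp_force: 58.5
```

Request:
{"api": "arm_command", "payload": {
  "moves": [
    [-1,[-0.03,0.15,0],0],
    [-1,[-0.08,0.36,0],0],
    [-1,[-0.13,0.6,0],0],
    [-1,[-0.18,0.818,0],0],
    [-1,[-0.18,0.818,0],0]
  ]
}}

```text
time: 17.85
tool_pos: [0.6199, 0.0355, 0.1481]
tool_rot: [0.001, 0.998, 0.061, -0.001]
contact_force: [0.5, 0.4, -0.7]
gripper_width: 0.177
grasp_force: 58.7
```

Request:
{"api": "arm_command", "payload": {
  "moves": [
    [-1,[-0.05,0.24,0],0],
    [-1,[-0.1,0.46,0],0],
    [-1,[-0.15,0.68,0],0],
    [-1,[-0.18,0.818,0],0]
  ]
}}

```text
time: 18.18
tool_pos: [0.6088, -0.087, 0.1482]
tool_rot: [0.0, 0.998, 0.063, -0.0]
contact_force: [1.0, 0.6, -0.6]
gripper_width: 0.177
grasp_force: 58.8
```

Request:
{"api": "arm_command", "payload": {
  "moves": [
    [-1,[-0.05,0.24,0],0],
    [-1,[-0.1,0.46,0],0],
    [-1,[-0.15,0.68,0],0],
    [-1,[-0.18,0.818,0],0]
  ]
}}

```text
time: 18.52
tool_pos: [0.5974, -0.2124, 0.1482]
tool_rot: [0.0, 0.998, 0.062, -0.0]
contact_force: [0.3, 0.3, -0.3]
gripper_width: 0.178
grasp_force: 58.8
```

Request:
{"api": "arm_command", "payload": {
  "moves": [
    [-1,[-0.05,0.24,0],0],
    [-1,[-0.1,0.46,0],0],
    [-1,[-0.15,0.68,0],0],
    [-1,[-0.18,0.818,0],0],
    [-1,[-0.18,0.818,0],0],
    [-1,[-0.18,0.818,0],0]
  ]
}}

```text
time: 19.02
tool_pos: [0.5865, -0.3355, 0.1479]
tool_rot: [-0.0, 0.998, 0.062, -0.0]
contact_force: [0.4, -0.2, -0.7]
gripper_width: 0.186
grasp_force: 58.9
```

Run:
```python
from h import *
f=grab('wrist','w7.png'); fs=grab('side','s7.png')
plan((.587,-.335),7.2,z=.049)
for p in [(.587,-.335,.018)]: print(proj(f,p).round(),proj(fs,p).round(1))
cv2.imwrite('pics/c6.png',cv2.cvtColor(np.hstack([f['frame'][:,60:500],cv2.resize(fs['frame'][80:180,290:370],(336,420))]),cv2.COLOR_RGB2BGR))
```

```text
t 19.12 at [ 0.5868 -0.3339  0.1479] psi 7.3 n 1 each [0.0, 0.008, 0.659] mm/call 99 turn(deg) -0.1 units 0.0002 rows 1
[280. 208.] [326.7 150.1]
```

View pics/c6.png

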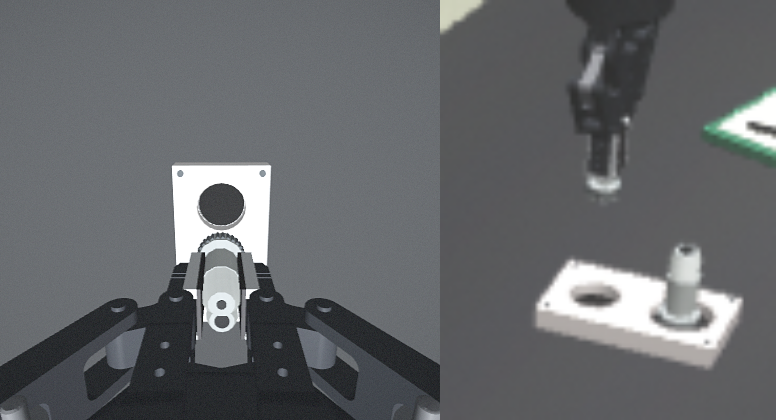

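The narrow bore is at crop (221,207), as predicted. Lowering the small fitting.

Request:
{"api": "arm_command", "payload": {
  "moves": [
    [-1,[0,0.008,0.15],0],
    [-1,[0,0.008,0.3],0],
    [-1,[0,0.008,0.45],0],
    [-1,[0,0.008,0.55],0],
    [-1,[0,0.008,0.61],0],
    [-1,[0,0.008,0.635],0],
    [-1,[0,0.008,0.645],0],
    [-1,[0,0.008,0.645],0],
    [-1,[0,0.008,0.645],0]
  ]
}}

```text
time: 19.87
tool_pos: [0.588, -0.3366, 0.0531]
tool_rot: [0.001, 0.998, 0.063, 0.001]
contact_force: [1.4, 0.5, 0.1]
gripper_width: 0.184
grasp_force: 58.9
```

Request:
{"api": "arm_command", "payload": {
  "moves": [
    [-1,[0,0,0.006],0],
    [-1,[0,0,0.01],0],
    [-1,[0,0,0.01],0],
    [-1,[0,0,0.01],0]
  ]
}}

```text
time: 20.2
tool_pos: [0.5872, -0.3362, 0.0504]
tool_rot: [0.0, 0.998, 0.063, 0.0]
contact_force: [-0.2, -0.4, 0.1]
gripper_width: 0.176
grasp_force: 58.9
```

Request:
{"api": "arm_command", "payload": {
  "moves": [
    [-1,[0,0,0.006],0],
    [-1,[0,0,0.012],0],
    [-1,[0,0,0.012],0],
    [-1,[0,0,0.012],0]
  ]
}}

```text
time: 20.53
tool_pos: [0.5873, -0.3362, 0.0491]
tool_rot: [0.0, 0.998, 0.063, 0.0]
contact_force: [-1.9, 1.6, 3.6]
gripper_width: 0.18
grasp_force: 59.3
```

Request:
{"api": "arm_command", "payload": {
  "moves": [
    [0,[0,0,0],0],
    [0.5,[0,0,0],0],
    [0.8,[0,0,0],0],
    [0.8,[0,0,0],0],
    [0.8,[0,0,-0.1],0],
    [0.8,[0,0,-0.3],0],
    [1,[0,0,-0.6],0],
    [1,[0,0,-0.85],0],
    [1,[0,0,-0.9],0],
    [1,[0,0,-0.9],0]
  ]
}}

```text
time: 21.37
tool_pos: [0.5897, -0.3379, 0.1908]
tool_rot: [0.004, 0.998, 0.063, 0.004]
contact_force: [-0.9, 0.7, 0.2]
gripper_width: 0.997
grasp_force: 0.0
```

Request:
{"api": "arm_command", "payload": {
  "moves": [
    [1,[0.262,-0.713,0],0],
    [1,[0.262,-0.713,0],0],
    [1,[0.262,-0.713,0],0],
    [1,[0.262,-0.713,0],0]
  ]
}}

```text
time: 21.7
tool_pos: [0.6126, -0.2195, 0.1814]
tool_rot: [-0.002, 0.998, 0.066, -0.001]
contact_force: [0.2, 0.4, -0.1]
gripper_width: 1.0
grasp_force: 0.0
```

Request:
{"api": "arm_command", "payload": {
  "moves": [
    [1,[0.262,-0.713,0],0],
    [1,[0.262,-0.713,0],0],
    [1,[0.262,-0.713,0],0],
    [1,[0.262,-0.713,0],0]
  ]
}}

```text
time: 22.03
tool_pos: [0.638, -0.1091, 0.1817]
tool_rot: [-0.001, 0.998, 0.066, -0.001]
contact_force: [0.1, -0.4, 0.6]
gripper_width: 1.003
grasp_force: 0.0
```

Request:
{"api": "arm_command", "payload": {
  "moves": [
    [1,[0.262,-0.713,0],-0.0306],
    [1,[0.262,-0.713,0],-0.0306],
    [1,[0.262,-0.713,0],-0.0306],
    [1,[0.262,-0.713,0],-0.0306],
    [1,[0.262,-0.713,0],-0.0306],
    [1,[0.262,-0.713,0],-0.0306]
  ]
}}

```text
time: 22.53
tool_pos: [0.663, -0.0039, 0.1822]
tool_rot: [0.0, 0.987, 0.159, -0.001]
contact_force: [-0.3, -0.0, -0.5]
gripper_width: 0.994
grasp_force: 0.0
```

Run:
```python
from h import *
f=grab('wrist','w8.png'); fs=grab('side','s8.png')
plan((.664,-.003),18.2,z=.033)
for p in [(.664,-.003,.036),(.664,-.003,.028)]: print(proj(f,p).round(),proj(fs,p).round(1))
for g in (f,fs): print([(np.round(d['extent'],1).tolist(),round(d['confidence'],2)) for d in manip.search_frame(g,'cassette_a')])
cv2.imwrite('pics/c7.png',cv2.cvtColor(np.hstack([f['frame'][:,60:500],cv2.resize(fs['frame'][140:240,240:370],(360,277),).repeat(1,0) if 0 else cv2.copyMakeBorder(cv2.resize(fs['frame'][130:240,230:360],(355,300)),0,120,0,0,0)]),cv2.COLOR_RGB2BGR))
```

```text
t 22.63 at [ 0.6631 -0.0046  0.1827] psi 18.2 n 2 each [0.004, -0.004, 0.499] mm/call 75 turn(deg) 0.0 units -0.0001 rows 1
[280. 202.] [249.4 189.4]
[280. 200.] [249.5 191.7]
[([33.4, 299.3, 87.2, 333.0], 0.97), ([258.4, 171.7, 306.2, 215.0], 0.84), ([0.0, 299.4, 9.1, 324.8], 0.54)]
[([271.2, 250.4, 286.8, 268.6], 0.85), ([302.2, 260.2, 316.0, 286.3], 0.67), ([258.3, 273.7, 274.3, 293.9], 0.58), ([243.9, 186.9, 255.8, 203.8], 0.48), ([310.4, 142.0, 360.8, 170.8], 0.23)]
```

View pics/c7.png

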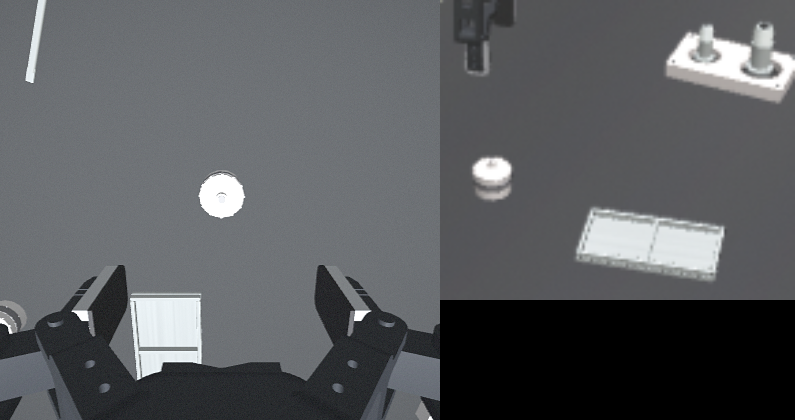

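Both fittings stand in the rack. The cassette top is at wrist (281,195), so it sits about 4 mm farther along tool x. Gripping it.

Request:
{"api": "arm_command", "payload": {
  "moves": [
    [1,[0.035,0,0.25],0],
    [1,[0.035,0,0.5],0],
    [1,[0.035,0,0.75],0],
    [1,[0.035,0,0.92],0],
    [1,[0.035,0,1.0],0],
    [1,[0.035,0,1.0],0],
    [1,[0.035,0,1.0],0],
    [-1,[0.035,0,1.0],0],
    [-1,[0.035,0,1.0],0],
    [-1,[0.035,0,1.0],0],
    [-1,[0.035,0,1.0],0],
    [-1,[0.035,0,1.0],0],
    [-1,[0.035,0,1.0],0],
    [-1,[0.035,0,1.0],0]
  ]
}}

```text
time: 23.9
tool_pos: [0.6701, -0.0014, 0.0356]
tool_rot: [0.001, 0.987, 0.159, 0.002]
contact_force: [0.1, 1.1, 7.2]
gripper_width: 0.438
grasp_force: 60.8
```

Run:
```python
from h import *
c=np.array([.479,-.0045]);a=np.radians(18.2);u=np.array([np.cos(a),np.sin(a)]);print(c+.033*u,c-.033*u)
p=manip.state()['tool_pos']; plan(c+.033*u,18.2,start=(p[0],p[1],.11,18.2))
```

```text
[0.51034908 0.00580705] [ 0.44765092 -0.01480705]
t 23.9 at [ 0.6701 -0.0014  0.11  ] psi 18.2 n 2 each [-0.498, -0.189, -0.0] mm/call 80 turn(deg) 0.0 units -0.0 rows 0
```

Request:
{"api": "arm_command", "payload": {
  "moves": [
    [-1,[0,0,-0.1],0],
    [-1,[0,0,-0.3],0],
    [-1,[0,0,-0.53],0],
    [-1,[0,0,-0.53],0],
    [-1,[0,0,-0.53],0]
  ]
}}

```text
time: 24.32
tool_pos: [0.6706, -0.0014, 0.1172]
tool_rot: [0.001, 0.987, 0.159, 0.003]
contact_force: [0.6, -0.2, -0.9]
gripper_width: 0.442
grasp_force: 60.3
```

Request:
{"api": "arm_command", "payload": {
  "moves": [
    [-1,[-0.15,-0.06,0],0],
    [-1,[-0.35,-0.13,0],0],
    [-1,[-0.6,-0.23,0],0],
    [-1,[-0.8,-0.3,0],0],
    [-1,[-0.996,-0.378,0],0],
    [-1,[-0.996,-0.378,0],0],
    [-1,[-0.996,-0.378,0],0],
    [-1,[-0.996,-0.378,0],0]
  ]
}}

```text
time: 24.98
tool_pos: [0.5088, 0.0058, 0.1124]
tool_rot: [-0.0, 0.987, 0.159, -0.0]
contact_force: [0.5, 0.2, 0.7]
gripper_width: 0.447
grasp_force: 60.3
```

Run:
```python
from h import *
f=grab('wrist','w9.png'); fs=grab('side','s9.png')
plan((.5103,.0058),18.2,z=.040)
for x in (-.068,.068):
  for y in (-.036,.036):
    a=np.radians(18.2);p=np.array([.479,-.0045])+[x*np.cos(a)-y*np.sin(a),x*np.sin(a)+y*np.cos(a)]; print((x,y),proj(f,[*p,.012]).round(),proj(fs,[*p,.012]).round(1))
cv2.imwrite('pics/c8.png',cv2.cvtColor(np.hstack([f['frame'][:,60:500],cv2.copyMakeBorder(cv2.resize(fs['frame'][150:250,250:350],(350,350)),0,70,0,0,0)]),cv2.COLOR_RGB2BGR))
```

```text
t 25.08 at [0.51   0.0056 0.1131] psi 18.3 n 1 each [0.003, -0.0, 0.487] mm/call 73 turn(deg) -0.1 units 0.0002 rows 1
(-0.068, -0.036) [326. 339.] [334.3 213.2]
(-0.068, 0.036) [236. 338.] [330.5 230. ]
(0.068, -0.036) [334. 170.] [285.4 206. ]
(0.068, 0.036) [228. 170.] [279.6 222.2]
```

View pics/c8.png

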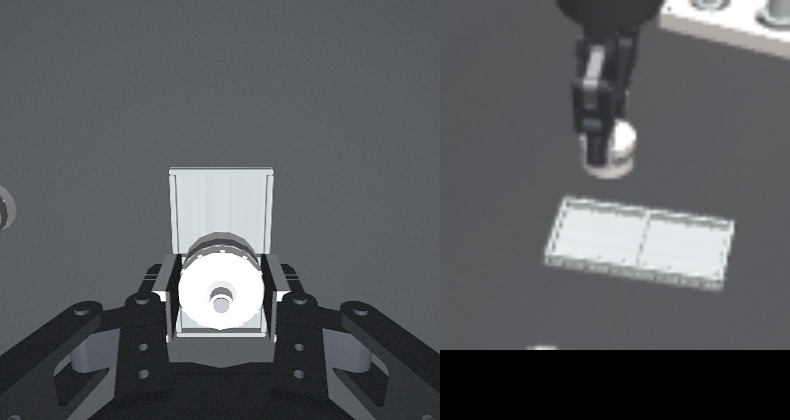

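The tray's far corners at crop (169,167) and (273,167) agree within 2 mm. Lowering the first cassette into the far cell.

Request:
{"api": "arm_command", "payload": {
  "moves": [
    [-1,[0.01,0,0.15],0],
    [-1,[0.01,0,0.3],0],
    [-1,[0.01,0,0.4],0],
    [-1,[0.01,0,0.445],0],
    [-1,[0.01,0,0.465],0],
    [-1,[0.01,0,0.475],0],
    [-1,[0.01,0,0.475],0],
    [-1,[0.01,0,0.475],0]
  ]
}}

```text
time: 25.75
tool_pos: [0.5114, 0.0061, 0.0427]
tool_rot: [0.0, 0.987, 0.159, 0.001]
contact_force: [0.3, -0.1, -0.9]
gripper_width: 0.444
grasp_force: 60.3
```

Request:
{"api": "arm_command", "payload": {
  "moves": [
    [-1,[0,0,0.005],0],
    [-1,[0,0,0.01],0],
    [-1,[0,0,0.01],0],
    [-1,[0,0,0.01],0]
  ]
}}

```text
time: 26.08
tool_pos: [0.5104, 0.0062, 0.0403]
tool_rot: [0.0, 0.987, 0.159, 0.0]
contact_force: [-0.1, -0.4, -1.0]
gripper_width: 0.44
grasp_force: 60.3
```

Request:
{"api": "arm_command", "payload": {
  "moves": [
    [-1,[0,0,0.005],0],
    [-1,[0,0,0.01],0],
    [-1,[0,0,0.01],0],
    [-1,[0,0,0.01],0]
  ]
}}

```text
time: 26.42
tool_pos: [0.5105, 0.0062, 0.0396]
tool_rot: [0.0, 0.987, 0.159, -0.0]
contact_force: [-3.1, 0.7, 6.6]
gripper_width: 0.443
grasp_force: 61.1
```

Request:
{"api": "arm_command", "payload": {
  "moves": [
    [0.2,[0,0,0],0],
    [0.5,[0,0,0],0],
    [0.7,[0,0,0],0],
    [0.7,[0,0,0],0],
    [0.7,[0,0,-0.1],0],
    [0.8,[0,0,-0.3],0],
    [1,[0,0,-0.6],0],
    [1,[0,0,-0.85],0],
    [1,[0,0,-0.94],0],
    [1,[0,0,-0.94],0]
  ]
}}

```text
time: 27.25
tool_pos: [0.5134, 0.0058, 0.1854]
tool_rot: [0.002, 0.987, 0.159, 0.005]
contact_force: [1.4, -0.0, 0.3]
gripper_width: 1.001
grasp_force: 0.0
```

Request:
{"api": "arm_command", "payload": {
  "moves": [
    [1,[0.022,-0.575,0],0],
    [1,[0.022,-0.575,0],0],
    [1,[0.022,-0.575,0],0],
    [1,[0.022,-0.575,0],0]
  ]
}}

```text
time: 27.58
tool_pos: [0.4849, 0.0907, 0.1777]
tool_rot: [-0.0, 0.987, 0.161, -0.001]
contact_force: [0.6, 0.3, -1.0]
gripper_width: 1.001
grasp_force: 0.0
```

Request:
{"api": "arm_command", "payload": {
  "moves": [
    [1,[0.022,-0.575,0],0],
    [1,[0.022,-0.575,0],0],
    [1,[0.022,-0.575,0],0],
    [1,[0.022,-0.575,0],0],
    [1,[0.022,-0.575,0],0]
  ]
}}

```text
time: 28.0
tool_pos: [0.4625, 0.1713, 0.1787]
tool_rot: [0.0, 0.987, 0.159, -0.001]
contact_force: [-0.3, -0.8, -0.1]
gripper_width: 0.999
grasp_force: 0.0
```

Run:
```python
from h import *
f=grab('wrist','w10.png'); fs=grab('side','s10.png')
plan((.463,.172),18.2,z=.033)
for p in [(.463,.172,.028)]: print(proj(f,p).round(),proj(fs,p).round(1))
print([(np.round(d['extent'],1).tolist(),round(d['confidence'],2)) for d in manip.search_frame(f,'cassette_a')])
cv2.imwrite('pics/c9.png',cv2.cvtColor(np.hstack([f['frame'][:,60:500],cv2.copyMakeBorder(cv2.resize(fs['frame'][170:290,240:345],(350,400)),0,20,0,0,0)]),cv2.COLOR_RGB2BGR))
```

```text
t 28.1 at [0.4629 0.1707 0.179 ] psi 18.2 n 2 each [0.002, -0.004, 0.487] mm/call 73 turn(deg) 0.0 units -0.0001 rows 1
[280. 201.] [278.5 254.3]
[([442.8, 188.4, 502.0, 236.2], 0.92), ([159.8, 163.9, 213.6, 209.6], 0.88), ([259.4, 175.3, 301.9, 224.2], 0.76)]
```

View pics/c9.png

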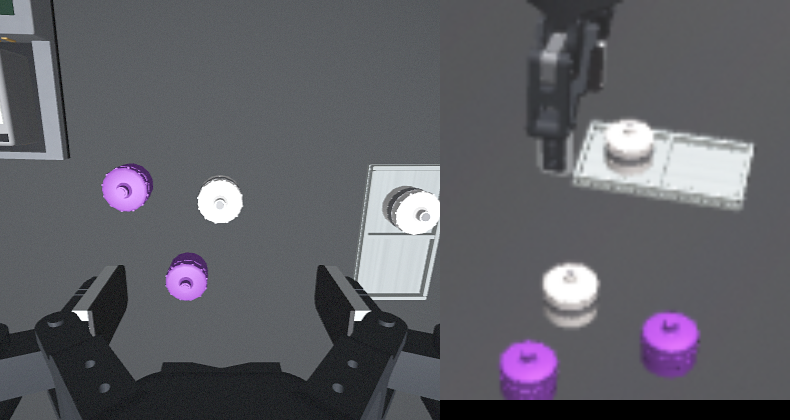

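The first cassette is in the far cell and the second is at crop (220,200), as predicted. A purple decoy stands about 73 mm along tool -y, so I narrow the opening to about 60 mm before descending.

Request:
{"api": "arm_command", "payload": {
  "moves": [
    [0.4,[0.004,0,0],0],
    [0.4,[0.004,0,0.1],0],
    [0.4,[0.004,0,0.25],0],
    [0.4,[0.004,0,0.5],0],
    [0.4,[0.004,0,0.75],0],
    [0.4,[0.004,0,0.9],0],
    [0.4,[0.004,0,0.957],0],
    [0.4,[0.004,0,0.957],0],
    [0.4,[0.004,0,0.957],0],
    [-1,[0.004,0,0.957],0],
    [-1,[0.004,0,0.957],0],
    [-1,[0.004,0,0.957],0],
    [-1,[0.004,0,0.957],0],
    [-1,[0.004,0,0.957],0],
    [-1,[0.004,0,0.957],0]
  ]
}}

```text
time: 29.4
tool_pos: [0.4654, 0.1727, 0.0388]
tool_rot: [0.0, 0.987, 0.159, 0.003]
contact_force: [0.3, -0.9, 6.7]
gripper_width: 0.443
grasp_force: 60.3
```

Run:
```python
from h import *
p=manip.state()['tool_pos']; plan((.4485,-.0145),18.2,start=(p[0],p[1],.11,18.2))
```

```text
t 29.4 at [0.4654 0.1727 0.11  ] psi 18.2 n 2 each [-0.248, 0.575, -0.0] mm/call 94 turn(deg) 0.0 units -0.0 rows 0
```

Request:
{"api": "arm_command", "payload": {
  "moves": [
    [-1,[0,0,-0.1],0],
    [-1,[0,0,-0.3],0],
    [-1,[0,0,-0.53],0],
    [-1,[0,0,-0.53],0],
    [-1,[0,0,-0.53],0]
  ]
}}

```text
time: 29.82
tool_pos: [0.4654, 0.1729, 0.1193]
tool_rot: [-0.0, 0.987, 0.159, 0.004]
contact_force: [-1.0, 0.8, -0.7]
gripper_width: 0.445
grasp_force: 60.1
```

Request:
{"api": "arm_command", "payload": {
  "moves": [
    [-1,[-0.05,0.12,0],0],
    [-1,[-0.12,0.28,0],0],
    [-1,[-0.2,0.45,0],0],
    [-1,[-0.248,0.575,0],0],
    [-1,[-0.248,0.575,0],0]
  ]
}}

```text
time: 30.23
tool_pos: [0.4538, 0.0763, 0.1143]
tool_rot: [0.0, 0.988, 0.157, -0.001]
contact_force: [1.2, -0.3, -0.2]
gripper_width: 0.437
grasp_force: 60.3
```

Request:
{"api": "arm_command", "payload": {
  "moves": [
    [-1,[-0.05,0.12,0],0],
    [-1,[-0.12,0.28,0],0],
    [-1,[-0.2,0.45,0],0],
    [-1,[-0.248,0.575,0],0],
    [-1,[-0.248,0.575,0],0],
    [-1,[-0.248,0.575,0],0],
    [-1,[-0.248,0.575,0],0]
  ]
}}

```text
time: 30.82
tool_pos: [0.4462, -0.014, 0.1149]
tool_rot: [-0.0, 0.987, 0.159, -0.0]
contact_force: [-0.9, -0.2, 0.4]
gripper_width: 0.44
grasp_force: 60.3
```

Run:
```python
from h import *
f=grab('wrist','w11.png'); fs=grab('side','s11.png')
plan((.4485,-.0145),18.2,z=.0428)
cv2.imwrite('pics/c10.png',cv2.cvtColor(np.hstack([f['frame'][:,60:500],cv2.copyMakeBorder(cv2.resize(fs['frame'][150:250,250:350],(350,350)),0,70,0,0,0)]),cv2.COLOR_RGB2BGR))
```

```text
t 30.92 at [ 0.4464 -0.0138  0.1151] psi 18.4 n 1 each [0.012, 0.009, 0.482] mm/call 72 turn(deg) -0.2 units 0.0004 rows 1
```

View pics/c10.png

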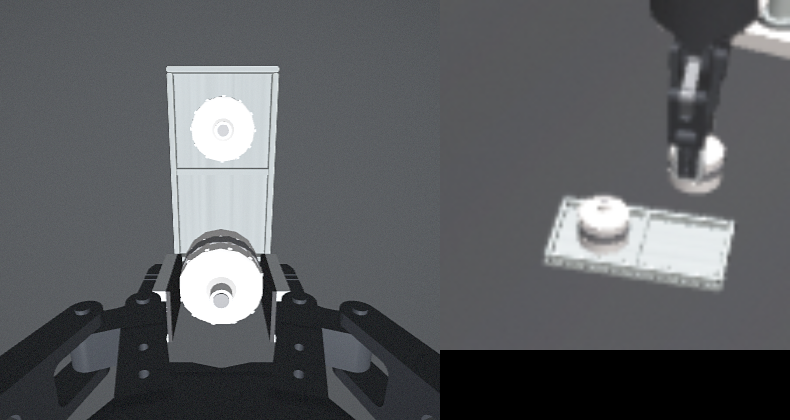

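The first cassette is central in its cell and the second is aligned over the near one. Lowering.

Request:
{"api": "arm_command", "payload": {
  "moves": [
    [-1,[0.015,0.009,0.15],0],
    [-1,[0.015,0.009,0.3],0],
    [-1,[0.015,0.009,0.4],0],
    [-1,[0.015,0.009,0.44],0],
    [-1,[0.015,0.009,0.46],0],
    [-1,[0.015,0.009,0.468],0],
    [-1,[0.015,0.009,0.468],0],
    [-1,[0.015,0.009,0.468],0]
  ]
}}

```text
time: 31.58
tool_pos: [0.4499, -0.0154, 0.0464]
tool_rot: [0.0, 0.987, 0.159, 0.001]
contact_force: [0.4, 0.1, -0.8]
gripper_width: 0.441
grasp_force: 60.3
```

Request:
{"api": "arm_command", "payload": {
  "moves": [
    [-1,[0,0,0.005],0],
    [-1,[0,0,0.01],0],
    [-1,[0,0,0.01],0],
    [-1,[0,0,0.01],0]
  ]
}}

```text
time: 31.92
tool_pos: [0.4491, -0.0155, 0.044]
tool_rot: [0.0, 0.987, 0.159, 0.0]
contact_force: [0.6, -0.2, -0.8]
gripper_width: 0.441
grasp_force: 60.3
```

Request:
{"api": "arm_command", "payload": {
  "moves": [
    [-1,[0,0,0.005],0],
    [-1,[0,0,0.011],0],
    [-1,[0,0,0.011],0],
    [-1,[0,0,0.011],0]
  ]
}}

```text
time: 32.25
tool_pos: [0.4492, -0.0155, 0.0429]
tool_rot: [0.0, 0.987, 0.159, -0.0]
contact_force: [-3.8, 0.2, 6.1]
gripper_width: 0.44
grasp_force: 60.9
```

Request:
{"api": "arm_command", "payload": {
  "moves": [
    [0.2,[0,0,0],0],
    [0.5,[0,0,0],0],
    [0.7,[0,0,0],0],
    [0.7,[0,0,0],0],
    [0.7,[0,0,-0.1],0],
    [0.8,[0,0,-0.3],0],
    [1,[0,0,-0.6],0],
    [1,[0,0,-0.85],0],
    [1,[0,0,-0.98],0],
    [1,[0,0,-0.98],0],
    [1,[0,0,-0.98],0],
    [1,[0,0,-0.98],0]
  ]
}}

```text
time: 33.25
tool_pos: [0.4483, -0.0153, 0.1878]
tool_rot: [-0.0, 0.987, 0.159, -0.001]
contact_force: [-0.5, -0.1, -0.6]
gripper_width: 1.002
grasp_force: 0.0
```

Run:
```python
from h import *
f=grab('top'); fs=grab('side')
C=lambda i,x,y,w,h: cv2.resize(i['frame'][y:y+h,x:x+w],(400,300),interpolation=cv2.INTER_CUBIC)
im=np.vstack([np.hstack([C(fs,270,180,80,60),C(fs,300,120,80,60)]),np.hstack([C(fs,160,270,100,75),C(f,120,110,340,255)])])
cv2.imwrite('pics/c11.png',cv2.cvtColor(im,cv2.COLOR_RGB2BGR))
```

```text
(no output)
```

View pics/c11.png

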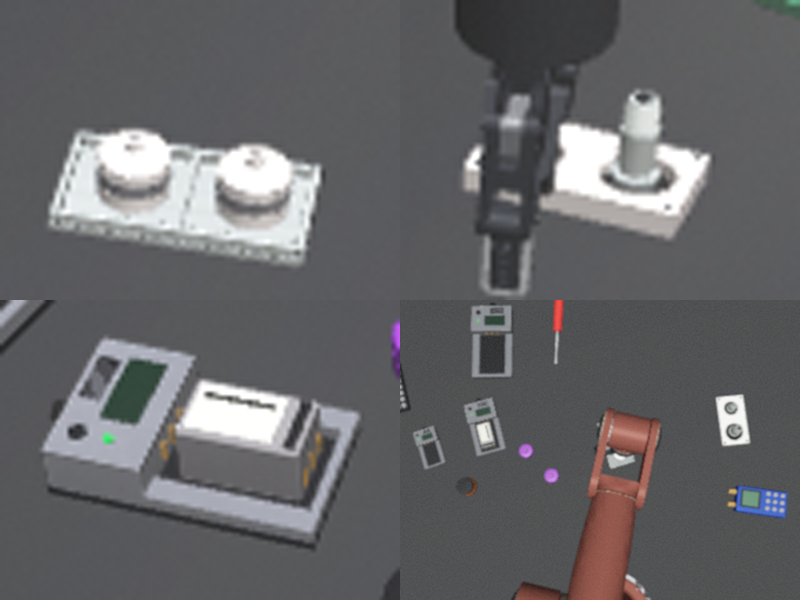

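All five parts sit flat in their places: both cassettes are in the tray at crop (135,165) and (255,180), and the battery is level in the bay at (250,430). The fittings stand in the rack. The flow meter and jar are where they were, and the gripper is clear.

```bash
python3 -c "
from plant import manip
print(manip.job_done())"
```

```text
the job is handed in; nothing more can be done
None
```

I put all five parts back where they belong and handed the job in at about 33 s of the 128 s allowed; no verdict came back, but the last pictures showed each part seated flat and the flow meter and jar where they were.

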